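# Stack a board to dry on spacer strips under a weight

## Robot

A 6-joint arm with a two-finger parallel gripper is mounted at the origin on the work surface. World frame = base frame: x ahead of the robot, y to its left, z up, the work surface at z = 0. Lengths are in mm, angles in rad, forces in N, time in s.
With the tool pointing down it reaches from about 275 to 1000 mm from the base axis. Payload 8.4 kg.
Tool frame: the origin (TCP) lies where the fingers leave the gripper's body, on its centre line; the fingertips stand 73 mm ahead of it and the grasp point (between the pads) lies 54 mm ahead of it (grip_point_offset is the distance from the TCP to the grasp point, in mm); z points along the fingers, y is the direction in which the jaws open and shut (so a half turn about z gives the same grasp; the last joint's range is limited). The gripper opens to 85 mm and grips with 20 to 120 N. Pads are 22 mm wide; open, the fingers measure 114 mm over their backs; the gripper's body (76 mm by 85 mm) begins 54 mm behind the grasp point. The pads swing forward as they close: fully open they stand 13 mm farther back than shut.
Start: joints at [1.153, 0.353, 1.633, -0, 1.155, -0.002], TCP at [252.45, 571.749, 303.881] pointing down, gripper open.
Joint ranges: [-2.63, 2.63], [-0.92, 2.1], [0.06, 2.66], [-1.3, 4.44], [0, 2.69], [-3.02, 3.02]. Speed limits (rad/s): [2.22, 2.22, 2.79, 3.14, 3.14, 3.14].

## Interface

Orientations are given as [roll, pitch, yaw] about the fixed x, y, z axes, in that order (R = Rz(yaw) Ry(pitch) Rx(roll)).
In Python, from rig import sense, grab_frame, sign_off, grip_point_offset gives the robot as it stands. The module is installed in compiled form; this text tells all that it offers.
- The arm moves only by the tool drive_tool, never from a script. Its argument "targets" is one flat list of numbers, 7 for each row, row after row: the shift along the tool's x, y, z in m, then the turn, a rotation vector about the tool's x, y, z in rad, then the opening, from 0 (shut) to 1 (fully open). In form: [tx, ty, tz, wx, wy, wz, grip, tx, ty, tz, wx, wy, wz, grip, ...]. A call has 1 to 12 rows; each row is the pose to reach, as a shift and turn from the pose commanded when the call began, along the tool's axes at that moment; what a row does not reach only later rows make up. A row lasts 1/12 s, in which the tool goes at most 41.7 mm and 7.16 degrees, less where a joint would pass 70% of its speed; a pose out of reach is approached as far as the arm can. A call with a gripper value outside its range is refused whole. The fingers move at their own pace and stop on an object; "force" is the grip in N (left out, the last holds). Time passes only in rows, so rows that repeat a pose let the fingers close. It gives the time, the measured TCP pose, the force and the opening at its end, in the units of the state.
- sense(): the state, without advancing time (a new reading comes with each control period).
- grab_frame(name): name is "side" or "top" or "wrist"; returns a dict with "color" (400x640x3 uint8, blue, green, red), "vertical_fov" (degrees; the focal length in pixels is half the picture's height over the tangent of half this angle, whatever the lens; pixels are square), "cx", "cy" (the principal point, pixels), "world_from_camera" (4x4, takes a point from camera to world coordinates). Camera axes: x right, y down, z forward; pixel columns grow to the right and rows downward; lengths in mm; the calibration is good to about 2 mm. A picture is of the moment at which its call begins. There is no depth.
- sign_off(): hands the job in, once; it reports no verdict.
The state is a dict: "clock": time; "qpos": joint angles; "qvel": joint speeds; "joint_efforts": joint torques, N m; "eef_pos": TCP position; "tcp_rot": TCP orientation; "contact_force": force on the tool from outside, world axes, zero at the start; "wrist_torque": the same for the moment, N m; "opening": opening from 0.0 (shut) to 1.0 (fully open).
Only numpy, scipy, OpenCV 4.12 (cv2) and the standard library are available. Lean on these libraries where they do the work, as an engineer would, in place of code of your own. Each camera call takes 0.05 s, during which the arm holds its last target. There are 200 camera calls.

## Task

Stack the dark board to dry on the tapered plank: lay the three pale spacer strips flat across the plank, centred on its pencil lines and square to its length, each on the line where the plank is as wide as the strip is long (longest near the wide end, shortest near the narrow end, the middle one between them). Then lay the board flat on top of all three strips, centred over the plank and running along it, and set the steel weight down upright on the middle of the board without dropping it. Let go of everything and leave the hand plane, tape measure, screw jar and glue bottle where they are.

Things in the scene. Friction and masses are not known exactly. Their poses are not given: they have to be found in the camera images.
- plank: tapered wooden plank lying flat, fixed to the bench (it cannot slide): 210 mm long, 25 mm thick, 130 mm wide at one end narrowing evenly to 70 mm at the other, with three thin dark pencil lines drawn across its top. Origin: centre of its underside; x runs along its length towards the WIDE end, y across, z up. The pencil lines cross it at x = +70 mm (where it is 120 mm wide), x = 0 (100 mm wide) and x = -70 mm (80 mm wide).
- long_strip: the longest of three loose square-edged spacer strips of pale wood, 120 x 22 mm and 18 mm high, lying flat. Origin: centre of its underside; its y axis runs along its length, z up. As long as the plank is wide at the pencil line near the wide end; weighs about 35 g.
- medium_strip: the middle-sized of three loose square-edged spacer strips of pale wood, 100 x 22 mm and 18 mm high, lying flat. Origin: centre of its underside; its y axis runs along its length, z up. As long as the plank is wide at its middle pencil line; about 29 g.
- short_strip: the shortest of three loose square-edged spacer strips of pale wood, 80 x 22 mm and 18 mm high, lying flat. Origin: centre of its underside; its y axis runs along its length, z up. As long as the plank is wide at the pencil line near the narrow end; about 23 g.
- board: loose rectangular board of dark wood lying flat, 200 x 60 mm and 18 mm thick, about 0.10 to 0.21 kg. Origin: centre of its underside; x along its length, y across, z up.
- weight: loose dark steel weight, upright: a round body 54 mm in diameter and 38 mm high, a neck 18 mm thick, and on top a round knob 26 mm in diameter from 53 to 74 mm above its base; about 0.5 to 0.9 kg. Origin: centre of its underside; z up.
- bench_plane: wooden hand plane standing on its sole, 200 x 60 mm, 40 mm high body, with a knob and a handle up to 75 mm high. Origin: centre of its underside; x along its length. It is loose; it is not part of the job and stays where it is.
- tape_measure: grey tape measure standing on edge, 66 x 36 mm, 60 mm high. Origin: centre of its underside. It is loose; it is not part of the job and stays where it is.
- screw_jar: squat glass jar with a steel lid, 64 mm in diameter, 72 mm high. Origin: centre of its underside. It is loose; it is not part of the job and stays where it is.
- glue_bottle: white glue bottle standing upright beyond the plank, 60 mm in diameter, 150 mm high. Origin: centre of its underside. It is loose; it is not part of the job and stays where it is.
Things that resemble listed ones, but are neither listed nor needed, are in the scene too. Leave any orange or purple look-alike of the weight alone. What is shaped like the long_strip but red is not meant.

How it is judged (in metres and radians):
At the end, for the whole second after the job is handed in: Each strip lies flat on its own pencil line, centred within 12 mm and within 11 degrees of square; the board flat on all three, within 12 mm of the plank's centre and 8 degrees of its direction; the weight upright on the board within 15 mm of its middle; all at rest (heights within 4 mm) (x of long_strip in the frame of plank between 0.058 and 0.082 m and y of long_strip in the frame of plank between -0.012 and 0.012 m and z of long_strip in the frame of plank between 0.021 and 0.029 m and linear speed of each of long_strip, medium_strip, short_strip, board, weight below 0.02 m/s and angular speed of each of long_strip, medium_strip, short_strip, board, weight below 0.2 rad/s and angle between each of long_strip, medium_strip, short_strip, board, weight's own z axis and vertical below 0.1 rad and angle between the y axis of each of long_strip, medium_strip, short_strip and the y axis of plank, either way round below 0.2 rad and x of medium_strip in the frame of plank between -0.012 and 0.012 m and y of medium_strip in the frame of plank between -0.012 and 0.012 m and z of medium_strip in the frame of plank between 0.021 and 0.029 m and x of short_strip in the frame of plank between -0.082 and -0.058 m and y of short_strip in the frame of plank between -0.012 and 0.012 m and z of short_strip in the frame of plank between 0.021 and 0.029 m and x of board in the frame of plank between -0.012 and 0.012 m and y of board in the frame of plank between -0.012 and 0.012 m and z of board in the frame of plank between 0.039 and 0.047 m and angle between the x axis of board and the x axis of plank, either way round below 0.15 rad and x of weight in the frame of board between -0.015 and 0.015 m and y of weight in the frame of board between -0.015 and 0.015 m and z of weight in the frame of board between 0.014 and 0.022 m); the robot touches nothing.
It fails at once if the hand plane is pushed more than 30 mm or knocked over (distance of bench_plane from where it was at the start of the episode above 0.03 m or angle between bench_plane's own z axis and vertical above 0.4 rad).
It fails at once if the tape measure is pushed more than 30 mm or knocked over (distance of tape_measure from where it was at the start of the episode above 0.03 m or angle between tape_measure's own z axis and vertical above 0.4 rad).
It fails at once if the screw jar is pushed more than 30 mm or knocked over (distance of screw_jar from where it was at the start of the episode above 0.03 m or angle between screw_jar's own z axis and vertical above 0.4 rad).
It fails at once if the glue bottle is pushed more than 30 mm or knocked over (distance of glue_bottle from where it was at the start of the episode above 0.03 m or angle between glue_bottle's own z axis and vertical above 0.4 rad).
It fails at once if the weight is let fall (over about 2 cm) instead of being set down (linear speed of weight above 0.6 m/s and contact force between the fingers and weight below 0.1 N).
It also fails if it takes over 128 s, if anything falls off the work surface, if the arm or the gripper's body presses on something with over 40 N, if the wrist force passes 120 N, or if a joint passes its speed limit or range.

## Working session

There is one attempt and no reset: what is moved stays moved. The work goes in short steps, Python scripts to look and compute and a tool call to move; the robot and the scene stay as the last step left them, time stands still between calls to the robot, and variables do not carry over. Pictures are saved under pics/ and viewed, about 12 in all and at most 16, crops included, and the job is handed in when it is done.

Besides the shell and the picture viewer there is one more tool, called after "Request:" as name(argument=value, ...) on one line, values as JSON. drive_tool: Moves the arm, as the interface text tells. Its arguments: {"type":"object","properties":{"targets":{"type":"array"},"force":{"type":"number"}},"required":["targets"]}

```bash
mkdir -p pics; cat > h.py <<'E'
import numpy as np, cv2
from rig import sense, grab_frame, sign_off, grip_point_offset
def cam(n):
    f=grab_frame(n); im=f["color"]; h=im.shape[0]
    f["f"]=h/2/np.tan(np.radians(f["vertical_fov"])/2); return f
def ray(f,u,v,z):
    T=np.array(f["world_from_camera"]); d=T[:3,:3]@np.array([(u-f["cx"])/f["f"],(v-f["cy"])/f["f"],1]); o=T[:3,3]
    return (o+d*(z-o[2])/d[2])[:2]
def proj(f,p):
    T=np.array(f["world_from_camera"]); c=T[:3,:3].T@(np.array(p,float)-T[:3,3]); return c[:2]/c[2]*f["f"]+[f["cx"],f["cy"]]
E
python3 - <<'E'
from h import *
for n in ["top","side"]:
    f=cam(n); cv2.imwrite(f"pics/{n}0.png",f["color"]); print(n,f["f"],np.round(f["world_from_camera"],3).tolist(),f["cx"],f["cy"], [k for k in f])
print(sense(),grip_point_offset)
E
```

```text
top 374.6182853968618 [[0.011, -0.985, 0.171, 371.242], [-1.0, -0.013, -0.015, -1.849], [0.017, -0.17, -0.985, 973.752], [0.0, 0.0, 0.0, 1.0]] 327.21201878451495 196.31551876360533 ['color', 'vertical_fov', 'cx', 'cy', 'world_from_camera', 'f']
side 425.49983331595337 [[0.756, -0.437, 0.488, 5.035], [-0.654, -0.494, 0.572, -628.329], [-0.009, -0.752, -0.659, 733.398], [0.0, 0.0, 0.0, 1.0]] 323.2803455647378 190.9953300487284 ['color', 'vertical_fov', 'cx', 'cy', 'world_from_camera', 'f']
{'clock': 0.1, 'qpos': array([ 1.15261006e+00,  3.53580228e-01,  1.63400899e+00, -6.53277788e-06,
        1.15520531e+00, -2.36122667e-03]), 'qvel': array([ 0.00217502, -0.00150633, -0.0011329 , -0.00078604,  0.00058701,
       -0.00038096]), 'joint_efforts': array([ 6.27820318e-04, -6.06360841e+01, -3.42822182e+01,  9.67462483e-05,
        3.91204157e-03,  1.03686310e-05]), 'eef_pos': array([252.31817775, 571.46378411, 303.25759272]), 'tcp_rot': array([-3.14039077e+00,  3.13561214e-06,  2.72577025e+00]), 'contact_force': array([ 0.29824031, -0.15050488,  1.49391901]), 'wrist_torque': array([ 0.01778819, -0.02696312, -0.03285131]), 'opening': 0.9977460214965944} 53.900000000000006
```

View pics/top0.png

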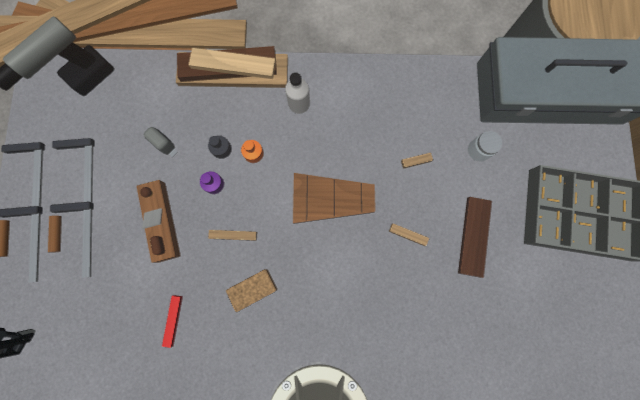

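View pics/side0.png

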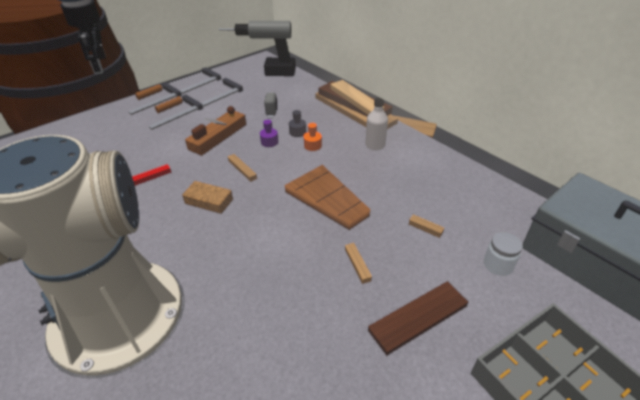

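The top view shows the plank at (335,198), the board at (475,237) and the jar at (487,146). Candidate strips are at (232,236), (409,235) and (417,160); the red one at (172,321) is excluded. The dark weight is at (219,147), with an orange look-alike at (251,150) and a purple one at (211,182). I'll measure these and check them in one crop.

```bash
cat > m.py <<'E'
from h import *
f=cam("top"); im=f["color"]; hsv=cv2.cvtColor(im,cv2.COLOR_BGR2HSV)
def seg(name,u,v,r,z,mask):
    m=np.zeros_like(mask); m[v-r:v+r,u-r:u+r]=mask[v-r:v+r,u-r:u+r]
    m=cv2.morphologyEx(m,cv2.MORPH_CLOSE,np.ones((3,3)))
    cs,_=cv2.findContours(m,cv2.RETR_EXTERNAL,cv2.CHAIN_APPROX_NONE); c=max(cs,key=cv2.contourArea)
    w=np.array([ray(f,*p[0],z) for p in c],np.float32); r=cv2.minAreaRect(w); b=cv2.boxPoints(r)
    e=b[1]-b[0],b[2]-b[1]; l=max(e,key=np.linalg.norm); s=min(e,key=np.linalg.norm)
    print(name,"c",np.round(r[0],1),"L",round(float(np.linalg.norm(l)),1),"W",round(float(np.linalg.norm(s)),1),"ang",round(float(np.arctan2(l[1],l[0])%np.pi),3)); return w
H,S,V=cv2.split(hsv)
warm=((S>70)&((H<25)|(H>170))&(V>30)).astype(np.uint8)*255
if __name__=="__main__":
    for n,u,v,r,z in [("long",232,236,30,18),("med",409,235,28,18),("short",417,160,25,18),("board",475,237,48,18),("plank",335,198,48,25),("plane",156,221,48,30)]: seg(n,u,v,r,z,warm)
    dark=((V<75)&(S<70)).astype(np.uint8)*255
    seg("weight",219,147,16,30,dark)
    for n,u,v,z in [("knobtop",219,141,74),("jar",487,140,72),("tape",158,140,60),("bottletop",296,78,150)]: print(n,ray(f,u,v,z))
    c=cv2.resize(im[100:280,130:510],None,fx=2.1,fy=2.1,interpolation=cv2.INTER_CUBIC); cv2.imwrite("pics/c1.png",c)
E
python3 m.py
```

```text
long c [434.8 223.9] L 117.9 W 21.4 ang 1.541
med c [ 441.1 -225.2] L 100.5 W 21.6 ang 1.199
short c [ 637.9 -251.9] L 80.4 W 21.0 ang 1.835
board c [ 439.2 -395.4] L 198.2 W 62.2 ang 2.971
plank c [531.  -32.5] L 208.5 W 127.7 ang 1.56
plane c [468.5 409.9] L 203.2 W 69.9 ang 0.282
weight c [661.9 265. ] L 56.1 W 55.5 ang 3.086
knobtop [663.08162945 255.31889054]
jar [ 677.31547591 -417.90541129]
tape [667.75885372 412.51461299]
bottletop [795.89481186  62.23102341]
```

View pics/c1.png

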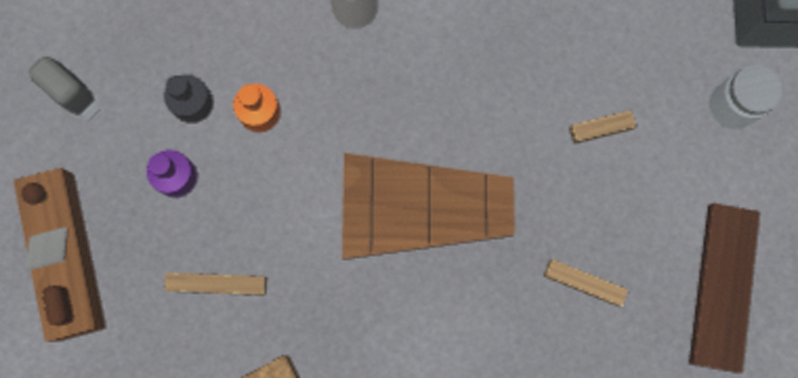

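Sizes match the description: lengths 118, 100 and 80 for the strips, and the dark weight is neither orange nor purple. Next I'll compute the plank frame and the first move.

```bash
cat >> h.py <<'E'
def go(x,y,z,yaw=None):
    s=sense(); p=s["eef_pos"]; r,pt,yw=s["tcp_rot"]
    from scipy.spatial.transform import Rotation as Ro
    R=Ro.from_euler("xyz",[r,pt,yw]); d=R.inv().apply(np.array([x,y,z])-p)/1000
    w=(R.inv()*Ro.from_euler("xyz",[np.pi,0,yaw if yaw is not None else yw])).as_rotvec()
    print("move",np.round(d,4),np.round(w,3)," at",np.round(p,1),np.round([r,pt,yw],3),"open",round(s["opening"],3),"t",s["clock"],"F",np.round(s["contact_force"],1))
E
python3 - <<'E'
from m import *
w=seg("plank",335,198,48,25,warm)
q=cv2.approxPolyDP(w.reshape(-1,1,2),8,True)[:,0]; print(q)
q=q[np.argsort(q[:,1])]; n=q[:2].mean(0); wd=q[-2:].mean(0); print("narrow",n,"wide",wd,"c",(n+wd)/2,"ang",np.arctan2(*(wd-n)[::-1]),np.linalg.norm(wd-n))
for x,y1,y2 in[(371.5,157,253),(429,167,243),(486.5,174,238)]: print(ray(f,130+x/2.1,100+(y1+y2)/4.2,25))
go(435,224,220,1.541)
E
```

```text
plank c [531.  -32.5] L 208.5 W 127.7 ang 1.56
[[ 595.73096   70.56688]
 [ 468.22443   69.81805]
 [ 499.01434 -136.39143]
 [ 569.50714 -134.54811]]
narrow [ 534.26074 -135.46977] wide [531.97766  70.19246] c [533.1192   -32.638657] ang 1.581897 205.6749
[531.41196373  35.8268892 ]
[532.36355915 -34.47617267]
[ 532.07491479 -104.95078105]
move [-0.3074 -0.2441  0.0836] [-1.000e-03  1.000e-03  1.185e+00]  at [252.4 571.6 303.4] [-3.141  0.     2.726] open 0.998 t 0.2 F [-0.8  0.1 -0.1]
```

Request:
drive_tool(targets=[-0.307,-0.244,0.084,0,0,1.185,0.5,-0.307,-0.244,0.084,0,0,1.185,0.5,-0.307,-0.244,0.084,0,0,1.185,0.5,-0.307,-0.244,0.084,0,0,1.185,0.5,-0.307,-0.244,0.084,0,0,1.185,0.5,-0.307,-0.244,0.084,0,0,1.185,0.5,-0.307,-0.244,0.084,0,0,1.185,0.5,-0.307,-0.244,0.084,0,0,1.185,0.5,-0.307,-0.244,0.084,0,0,1.185,0.5,-0.307,-0.244,0.084,0,0,1.185,0.5,-0.307,-0.244,0.084,0,0,1.185,0.5,-0.307,-0.244,0.084,0,0,1.185,0.5])

```text
clock: 1.2
eef_pos: [435.1, 223.4, 219.6]
tcp_rot: [-3.141, 0.0, 1.538]
contact_force: [0.3, 0.9, 0.2]
opening: 0.5
```

```bash
python3 - <<'E'
from h import *
f=cam("wrist"); cv2.imwrite("pics/w1.png",f["color"]); print(f["f"],np.round(f["world_from_camera"],2).tolist()); go(435,224,220,1.541); go(435,224,77,1.541)
E
```

```text
319.03333273326376 [[1.0, -0.03, -0.01, 436.06], [-0.03, -0.96, -0.27, 291.2], [-0.0, 0.27, -0.96, 289.67], [0.0, 0.0, 0.0, 1.0]]
move [-0.0003  0.0002 -0.0001] [-0.    -0.    -0.001]  at [434.9 224.3 219.9] [-3.141 -0.     1.54 ] open 0.499 t 1.25 F [0.3 0.7 0.7]
move [-0.0004  0.0002  0.1429] [-0.    -0.    -0.001]  at [434.9 224.3 219.9] [-3.141 -0.     1.54 ] open 0.499 t 1.25 F [0.3 0.7 0.7]
```

View pics/w1.png

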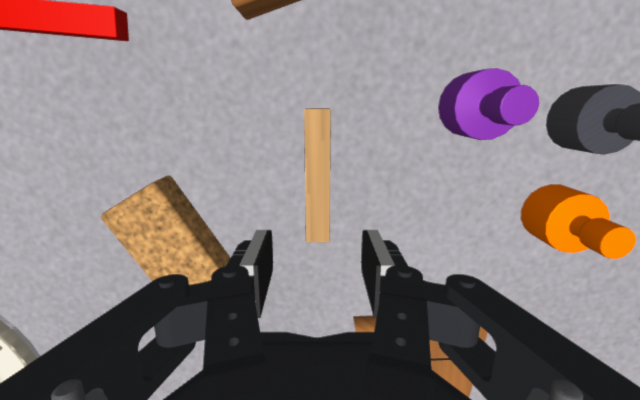

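The wrist view shows the strip centred in the jaws' plane, with its top face at columns 305–330 and rows 108–242. I'll make a wrist-view strip measurement from here.

```bash
cat > wm.py <<'E'
from h import *
def wseg(u,v,z,lo=(8,60,60),hi=(25,255,255),f=None,quiet=False):
    f=f or cam("wrist"); m=cv2.inRange(cv2.cvtColor(f["color"],cv2.COLOR_BGR2HSV),lo,hi)
    m=cv2.morphologyEx(m,cv2.MORPH_CLOSE,np.ones((3,3)))
    cs,_=cv2.findContours(m,cv2.RETR_EXTERNAL,cv2.CHAIN_APPROX_NONE)
    c=max(cs,key=lambda c:cv2.pointPolygonTest(c,(u,v),True))
    w=np.array([ray(f,*p[0],z) for p in c],np.float32); r=cv2.minAreaRect(w); b=cv2.boxPoints(r)
    e=b[1]-b[0],b[2]-b[1]; l=max(e,key=np.linalg.norm); s=min(e,key=np.linalg.norm)
    if not quiet: print("px",c[:,0].min(0),c[:,0].max(0),"c",np.round(r[0],1),"L",round(float(np.linalg.norm(l)),1),"W",round(float(np.linalg.norm(s)),1),"ang",round(float(np.arctan2(l[1],l[0])%np.pi),3)); return w
    return w
E
python3 - <<'E'
from wm import *
wseg(317,174,18)
E
```

```text
px [305 110] [330 242] c [433.9 227.3] L 118.5 W 21.8 ang 1.54
```

Request:
drive_tool(targets=[0.002,0,0.143,0,0,0,0.5,0.002,0,0.143,0,0,0,0.5,0.002,0,0.143,0,0,0,0.5,0.002,0,0.143,0,0,0,0.5,0.002,0,0.143,0,0,0,0.5,0.002,0,0.143,0,0,0,0,0.002,0,0.143,0,0,0,0,0.002,0,0.143,0,0,0,0,0.002,0,0.143,0,0,0,0,0.002,0,0.143,0,0,0,0,0.002,0,0.143,0,0,0,0,0.002,0,0.143,0,0,0,0], force=30)

```text
clock: 2.3
eef_pos: [435.5, 226.9, 78.1]
tcp_rot: [3.14, -0.001, 1.541]
contact_force: [-2.1, 0.6, 9.6]
opening: 0.245
```

Request:
drive_tool(targets=[0,0,-0.15,0,0,0,0,0,0,-0.15,0,0,0,0,0,0,-0.15,0,0,0,0,0,0,-0.15,0,0,0,0,0,0,-0.15,0,0,0,0])

```text
clock: 2.72
eef_pos: [437.3, 227.7, 232.8]
tcp_rot: [3.133, -0.005, 1.541]
contact_force: [0.6, 0.3, -0.8]
opening: 0.248
```

```bash
python3 - <<'E'
from h import *
f=cam("wrist"); cv2.imwrite("pics/w2.png",f["color"])
A=1.578; c=np.array([532.3,-34]); u=np.array([np.cos(A),np.sin(A)])
go(*(c+70*u),200,np.pi+A-np.pi/2); go(*(c+70*u),200,A-np.pi/2)
E
```

```text
move [-0.1883  0.1011  0.0303] [ 0.007  0.002 -1.608]  at [436.3 227.2 230.3] [ 3.136e+00 -3.000e-03  1.541e+00] open 0.25 t 2.7667 F [-0.3 -0.1 -1.1]
move [-0.1883  0.1011  0.0303] [ 0.002 -0.007  1.533]  at [436.3 227.2 230.3] [ 3.136e+00 -3.000e-03  1.541e+00] open 0.25 t 2.7667 F [-0.3 -0.1 -1.1]
```

View pics/w2.png

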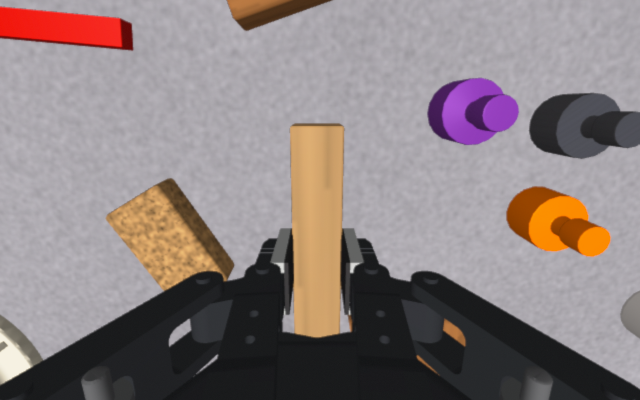

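Strip is held level. I'll work out its offset in the hand, then carry it over.

```bash
cat > held.py <<'E'
from wm import *
def held(L,below=78,hgt=18):
    f=cam("wrist"); s=sense(); p=s["eef_pos"]; yw=s["tcp_rot"][2]
    im=f["color"]; hsv=cv2.cvtColor(im,cv2.COLOR_BGR2HSV); m=cv2.inRange(hsv,(8,60,60),(25,255,255))
    col=m[:,316]; v=int(np.where(col[60:260].astype(bool)&(np.roll(col,-10)[60:260]>0))[0][0])+60
    vv=v+2; w=np.where(m[vv+25,250:390])[0]+250
    z=p[2]-below+hgt; t=np.array([np.cos(yw),np.sin(yw)]); n=np.array([np.sin(yw),-np.cos(yw)])
    e=ray(f,(w[0]+w[-1])/2,v,z)-p[:2]; print("end row",v,"cols",w[0],w[-1],"tool x of far end",e@t,"y",e@n,"width",np.linalg.norm(ray(f,w[-1],vv+25,z)-ray(f,w[0],vv+25,z)))
    print("strip centre in tool x:",e@t+L/2)
E
python3 - <<'E'
from held import *
held(120)
E
```

```text
end row 124 cols 290 343 tool x of far end 60.29031293992469 y -0.13152579824191188 width 22.023691005507683
strip centre in tool x: 120.29031293992469
```

Request:
drive_tool(targets=[-0.188,0.101,0.03,0,0,1.533,0,-0.188,0.101,0.03,0,0,1.533,0,-0.188,0.101,0.03,0,0,1.533,0,-0.188,0.101,0.03,0,0,1.533,0,-0.188,0.101,0.03,0,0,1.533,0,-0.188,0.101,0.03,0,0,1.533,0,-0.188,0.101,0.03,0,0,1.533,0,-0.188,0.101,0.03,0,0,1.533,0,-0.188,0.101,0.03,0,0,1.533,0,-0.188,0.101,0.03,0,0,1.533,0,-0.188,0.101,0.03,0,0,1.533,0,-0.188,0.101,0.03,0,0,1.533,0])

```text
clock: 3.82
eef_pos: [529.0, 35.4, 195.1]
tcp_rot: [3.142, 0.003, 0.034]
contact_force: [0.2, 0.2, -0.6]
opening: 0.248
```

Request:
drive_tool(targets=[-0.188,0.101,0.03,0,0,0,0])

```text
clock: 3.9
eef_pos: [499.6, 16.1, 191.2]
tcp_rot: [-3.141, -0.006, 0.032]
contact_force: [0.7, -1.0, 1.3]
opening: 0.245
```

```bash
sed -i 's/e@t+L\/2/e@t-L\/2/' held.py; python3 - <<'E'
from h import *
f=cam("wrist"); cv2.imwrite("pics/w3.png",f["color"]); np.save("w3.npy",{k:f[k] for k in f},allow_pickle=True)
for q in [(532.2,36,25),(532.3,-34,25),(532,-104,25)]: print(proj(f,q))
go(532,36,106,0.007)
E
```

```text
[292.452149   149.52846968]
[386.49764791 152.48670648]
[480.03154032 155.9641966 ]
move [ 0.0468 -0.0217  0.081 ] [0.001 0.01  0.033]  at [486.9  12.6 187.4] [3.141 0.01  0.04 ] open 0.245 t 3.95 F [-10.6  -2.4  -3.3]
```

View pics/w3.png

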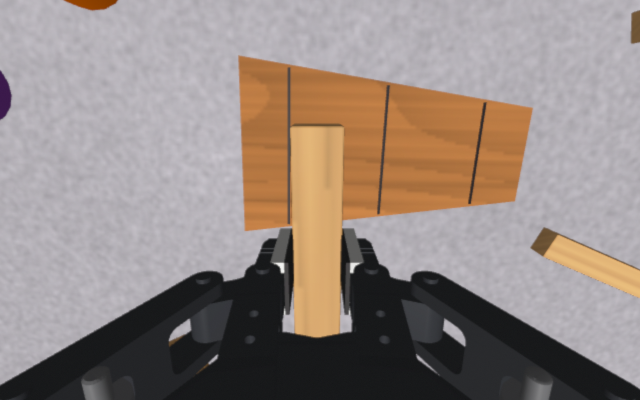

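The pencil lines show at (288,146), (383,150) and (477,153), a few pixels from prediction, though the arm was still settling. I'll move over the line at moderate height and re-measure once stationary.

Request:
drive_tool(targets=[0.045,-0.023,0.01,0,0,0.033,0,0.045,-0.023,0.01,0,0,0.033,0,0.045,-0.023,0.01,0,0,0.033,0,0.045,-0.023,0.01,0,0,0.033,0,0.045,-0.023,0.01,0,0,0.033,0,0.045,-0.023,0.01,0,0,0.033,0])

```text
clock: 4.45
eef_pos: [537.6, 39.1, 180.6]
tcp_rot: [3.141, 0.002, 0.008]
contact_force: [-0.0, 0.6, 0.4]
opening: 0.247
```

```bash
python3 - <<'E'
from h import *
f=cam("wrist"); im=f["color"]; cv2.imwrite("pics/w4.png",im)
hsv=cv2.cvtColor(im,cv2.COLOR_BGR2HSV); m=cv2.inRange(hsv,(5,90,60),(25,255,255))
g=cv2.cvtColor(im,cv2.COLOR_BGR2GRAY)
bh=cv2.morphologyEx(g,cv2.MORPH_BLACKHAT,np.ones((9,9)))
for q in [(532.2,36,25),(532.3,-34,25),(532,-104,25)]:
    print(proj(f,q))
    for x in (560,545,530,515,500):   # dark line column near predicted
        u,v=proj(f,(x,q[1],25)); v=int(round(v)); 
        if not 0<=v<400: continue
        a=max(int(u)-14,0); r=bh[v,a:int(u)+15].astype(float)
        if r.max()>25: k=a+np.average(np.arange(len(r)),weights=r*(r>r.max()/2)); print("  ",x,np.round(ray(f,k,v,25),1))
go(532,36,106,0.007)
E
```

```text
[321.72883184 201.845978  ]
[416.10903156 202.48865071]
   560 [559.8 -30.8]
   545 [544.9 -31.2]
   530 [530.3 -31.2]
   515 [515.2 -31.3]
   500 [499.6 -31.5]
[510.27096223 203.64385091]
   560 [ 559.6 -101.2]
   545 [ 544.8 -101. ]
   530 [ 530.1 -101.2]
   515 [ 515.  -101.5]
   500 [ 500.2 -101.6]
move [-0.0057  0.0031  0.0748] [0.    0.001 0.001]  at [537.8  39.1 180.8] [3.141e+00 1.000e-03 8.000e-03] open 0.25 t 4.5 F [ 0.2  0.7 -1. ]
```

View pics/w4.png

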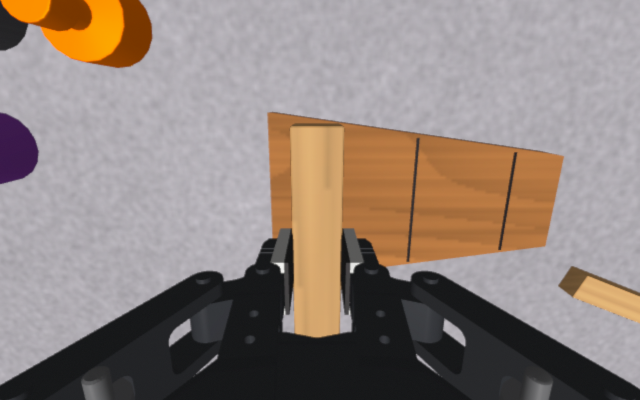

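The held strip's centring agrees with the wrist camera. The top camera reads about 3 mm low in y. Placing at (533,39).

Request:
drive_tool(targets=[-0.005,0,0.06,0,0,0,0,-0.005,0,0.06,0,0,0,0,-0.005,0,0.06,0,0,0,0,-0.005,0,0.076,0,0,0,0,-0.005,0,0.077,0,0,0,0,-0.005,0,0.077,0,0,0,0,-0.005,0,0.077,0,0,0,0])

```text
clock: 5.08
eef_pos: [534.1, 39.3, 105.2]
tcp_rot: [-3.142, -0.001, 0.008]
contact_force: [-0.4, 0.4, 0.6]
opening: 0.25
```

Request:
drive_tool(targets=[0,0,0,0,0,0,0.5,0,0,0,0,0,0,0.5,0,0,0,0,0,0,0.5,0,0,0,0,0,0,0.5,0,0,-0.04,0,0,0,0.5,0,0,-0.08,0,0,0,0.5,0,0,-0.12,0,0,0,0.5,0,0,-0.12,0,0,0,0.5,0,0,-0.12,0,0,0,0.5])

```text
clock: 5.83
eef_pos: [535.0, 39.5, 226.8]
tcp_rot: [-3.141, -0.005, 0.008]
contact_force: [-0.1, -0.4, -0.5]
opening: 0.5
```

```bash
python3 - <<'E'
from h import *
# medium: shift top estimate by +3.3 in y; hover where strip is viewable
go(441,-222,220,1.199)
go(441,-222,220,1.199-np.pi)
print(sense()["qpos"])
E
```

```text
move [-0.0961  0.2607  0.0062] [ 0.003 -0.005 -1.191]  at [535.   39.5 226.8] [-3.141 -0.005  0.008] open 0.5 t 5.8333 F [-0.1 -0.4 -0.5]
move [-0.0961  0.2607  0.0062] [-0.005 -0.003  1.95 ]  at [535.   39.5 226.8] [-3.141 -0.005  0.008] open 0.5 t 5.8333 F [-0.1 -0.4 -0.5]
[ 7.08637727e-02  3.04868778e-01  1.89740276e+00 -8.71445140e-06
  9.33936275e-01  1.63380851e+00]
```

Request:
drive_tool(targets=[-0.096,0.26,0.006,0,0,-1.191,0.5,-0.096,0.26,0.006,0,0,-1.191,0.5,-0.096,0.26,0.006,0,0,-1.191,0.5,-0.096,0.26,0.006,0,0,-1.191,0.5,-0.096,0.26,0.006,0,0,-1.191,0.5,-0.096,0.26,0.006,0,0,-1.191,0.5,-0.096,0.26,0.006,0,0,-1.191,0.5,-0.096,0.26,0.006,0,0,-1.191,0.5,-0.096,0.26,0.006,0,0,-1.191,0.5,-0.096,0.26,0.006,0,0,-1.191,0.5,-0.096,0.26,0.006,0,0,-1.191,0.5,-0.096,0.26,0.006,0,0,-1.191,0.5])

```text
clock: 6.83
eef_pos: [438.7, -221.2, 216.7]
tcp_rot: [-3.139, -0.0, 1.2]
contact_force: [-0.5, -0.2, -0.4]
opening: 0.503
```

```bash
python3 - <<'E'
from wm import *
f=cam("wrist"); u,v=proj(f,(441,-222,18)); w=wseg(float(u),float(v),18,f=f)
c=cv2.minAreaRect(w)[0]; go(*c,80,1.199)
E
```

```text
px [310 127] [335 238] c [ 440.7 -223.8] L 99.6 W 21.6 ang 1.195
move [-0.0019  0.003   0.1369] [-0.002 -0.    -0.002]  at [ 438.9 -221.1  216.9] [-3.139 -0.     1.197] open 0.495 t 6.8833 F [-0.1  0.2  0.1]
```

Request:
drive_tool(targets=[-0.002,0.003,0.137,0,0,0,0.5,-0.002,0.003,0.137,0,0,0,0.5,-0.002,0.003,0.137,0,0,0,0.5,-0.002,0.003,0.137,0,0,0,0.5,-0.002,0.003,0.137,0,0,0,0.5,-0.002,0.003,0.137,0,0,0,0,-0.002,0.003,0.137,0,0,0,0,-0.002,0.003,0.137,0,0,0,0,-0.002,0.003,0.137,0,0,0,0,-0.002,0.003,0.137,0,0,0,0,-0.002,0.003,0.137,0,0,0,0,-0.002,0.003,0.137,0,0,0,0])

```text
clock: 7.88
eef_pos: [442.1, -224.5, 81.8]
tcp_rot: [3.14, 0.0, 1.199]
contact_force: [-0.1, -0.5, 7.4]
opening: 0.241
```

Request:
drive_tool(targets=[0,0,-0.13,0,0,0,0,0,0,-0.13,0,0,0,0,0,0,-0.13,0,0,0,0,0,0,-0.13,0,0,0,0,0,0,-0.13,0,0,0,0,0,0,-0.13,0,0,0,0])

```text
clock: 8.38
eef_pos: [441.5, -224.2, 211.1]
tcp_rot: [3.141, 0.0, 1.199]
contact_force: [0.0, 0.0, -0.2]
opening: 0.244
```

```bash
python3 - <<'E'
from held import *
held(100); go(533,-31.2,190,0.01); print(sense()["qpos"])
E
```

```text
end row 144 cols 292 342 tool x of far end 51.01139548315221 y -0.7976537422807785 width 20.955572967541155
strip centre in tool x: 1.0113954831522065
move [0.213  0.0157 0.0201] [-1.000e-03  1.000e-03  1.189e+00]  at [ 441.  -224.   210.1] [-3.14  -0.     1.199] open 0.246 t 8.4333 F [ 0.5  0.5 -1.4]
[-4.72984927e-01  2.71580246e-01  1.99311437e+00  9.64851304e-07
  8.78405628e-01 -1.00892093e-01]
```

Request:
drive_tool(targets=[0.212,0.016,0.02,0,0,1.189,0,0.212,0.016,0.02,0,0,1.189,0,0.212,0.016,0.02,0,0,1.189,0,0.212,0.016,0.02,0,0,1.189,0,0.212,0.016,0.02,0,0,1.189,0,0.212,0.016,0.02,0,0,1.189,0,0.212,0.016,0.02,0,0,1.189,0,0.212,0.016,0.02,0,0,1.189,0,0.212,0.016,0.02,0,0,1.189,0,0.212,0.016,0.02,0,0,1.189,0,0.212,0.016,0.02,0,0,1.189,0,0.212,0.016,0.02,0,0,1.189,0])

```text
clock: 9.43
eef_pos: [532.7, -32.6, 189.3]
tcp_rot: [-3.141, 0.003, 0.013]
contact_force: [-0.3, 0.8, -0.4]
opening: 0.244
```

```bash
python3 - <<'E'
from h import *
f=cam("wrist"); im=f["color"]; cv2.imwrite("pics/w5.png",im)
g=cv2.cvtColor(im,cv2.COLOR_BGR2GRAY); bh=cv2.morphologyEx(g,cv2.MORPH_BLACKHAT,np.ones((9,9)))
for x in (555,540,525,510):
        u,v=proj(f,(x,-101.3,25)); v=int(round(v)); 
        if not 0<=v<400: continue
        a=int(u)-14; r=bh[v,a:int(u)+15].astype(float); k=a+np.average(np.arange(len(r)),weights=r*(r>r.max()/2)); print("  ",x,r.max(),np.round(ray(f,k,v,25),1))
go(533,-31.2,107,0.01)
E
```

```text
555 80.0 [ 554.9 -101. ]
   540 71.0 [ 540.3 -101. ]
   525 72.0 [ 525.2 -101.4]
   510 73.0 [ 510.4 -101.3]
move [ 0.0003 -0.0014  0.0827] [-0.     0.003  0.004]  at [532.9 -32.6 189.7] [-3.141e+00  3.000e-03  1.400e-02] open 0.246 t 9.4833 F [-0.5  0.2 -0.5]
```

View pics/w5.png

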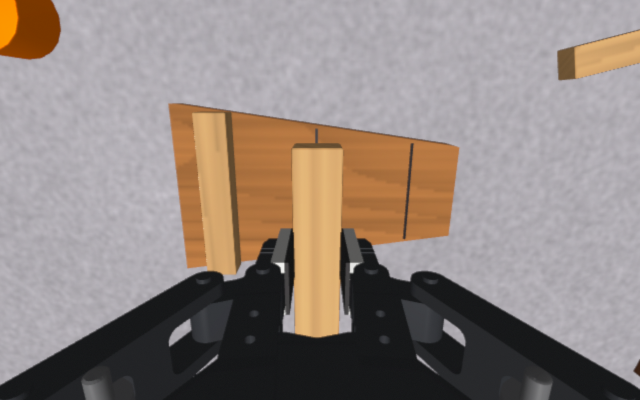

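```bash
python3 - <<'E'
from h import *
f=cam("wrist")
for n,u,v,z in [("narrow far",411.5,143.5,25),("narrow near",404,239.5,25),("plank edge far L",171,103.5,25),("plank wide near",187.5,267,25),("pl narrow far",458.5,147,25),("pl narrow near",448,235,25),("long far L",194,113,43),("long far R",226,113,43),("long near L",208,272,43),("long near R",236,272,43),("mid line far",316.5,128.5,25)]: print(n,np.round(ray(f,u,v,z),1))
E
```

```text
narrow far [ 570.4 -100.9]
narrow near [ 494.1 -102.1]
plank edge far L [596.2  72.4]
plank wide near [467.1  72.9]
pl narrow far [ 568.4 -135.7]
pl narrow near [ 498.5 -136.7]
long far L [590.5  50. ]
long far R [590.9  28.9]
long near L [473.2  49.7]
long near R [473.5  28.5]
mid line far [580.2 -31. ]
```

The long strip is at (532, 39), on its line. Placing the medium strip.

Request:
drive_tool(targets=[-0.001,-0.001,0.06,0,0,0,0,-0.001,-0.001,0.06,0,0,0,0,-0.001,-0.001,0.075,0,0,0,0,-0.001,-0.001,0.082,0,0,0,0,-0.001,-0.001,0.083,0,0,0,0,-0.001,-0.001,0.083,0,0,0,0,-0.001,-0.001,0.083,0,0,0,0])

```text
clock: 10.12
eef_pos: [533.1, -31.7, 108.6]
tcp_rot: [3.142, -0.001, 0.011]
contact_force: [1.1, -0.0, -0.0]
opening: 0.247
```

Request:
drive_tool(targets=[0,0,0,0,0,0,0.45,0,0,0,0,0,0,0.45,0,0,0,0,0,0,0.45,0,0,0,0,0,0,0.45,0,0,-0.04,0,0,0,0.45,0,0,-0.08,0,0,0,0.45,0,0,-0.11,0,0,0,0.45,0,0,-0.11,0,0,0,0.45,0,0,-0.11,0,0,0,0.45])

```text
clock: 10.87
eef_pos: [533.7, -31.7, 220.2]
tcp_rot: [3.141, -0.004, 0.01]
contact_force: [-0.8, -0.7, -0.9]
opening: 0.452
```

```bash
python3 - <<'E'
from wm import *
print(sense()["qpos"][5]); go(637,-249,220,1.835);go(637,-249,220,1.835-np.pi)
E
```

```text
1.498767216880476
move [0.1011 0.2183 0.0007] [ 0.004 -0.003 -1.825]  at [533.7 -31.7 220.2] [ 3.141 -0.004  0.01 ] open 0.452 t 10.8667 F [-0.8 -0.7 -0.9]
move [0.1011 0.2183 0.0007] [-0.003 -0.004  1.316]  at [533.7 -31.7 220.2] [ 3.141 -0.004  0.01 ] open 0.452 t 10.8667 F [-0.8 -0.7 -0.9]
```

Request:
drive_tool(targets=[0.101,0.218,0,0,0,1.316,0.5,0.101,0.218,0,0,0,1.316,0.5,0.101,0.218,0,0,0,1.316,0.5,0.101,0.218,0,0,0,1.316,0.5,0.101,0.218,0,0,0,1.316,0.5,0.101,0.218,0,0,0,1.316,0.5,0.101,0.218,0,0,0,1.316,0.5,0.101,0.218,0,0,0,1.316,0.5,0.101,0.218,0,0,0,1.316,0.5,0.101,0.218,0,0,0,1.316,0.5,0.101,0.218,0,0,0,1.316,0.5,0.101,0.218,0,0,0,1.316,0.5])

```text
clock: 11.87
eef_pos: [635.0, -248.4, 216.1]
tcp_rot: [3.139, 0.002, -1.309]
contact_force: [0.0, -1.0, 0.3]
opening: 0.497
```

```bash
python3 - <<'E'
from wm import *
f=cam("wrist"); u,v=proj(f,(637,-249,18)); print(u,v); cv2.imwrite("pics/w6.png",f["color"]); w=wseg(float(u),float(v),18,f=f)
c=cv2.minAreaRect(w)[0]; go(*c,81,1.835-np.pi)
E
```

```text
312.5409093515668 180.3464224167352
px [300 130] [325 220] c [ 638. -252.] L 79.5 W 21.8 ang 1.84
move [ 0.0045 -0.0021  0.1354] [0.002 0.001 0.002]  at [ 635.1 -248.4  216.4] [ 3.140e+00  1.000e-03 -1.305e+00] open 0.502 t 11.9167 F [-0.4  0.7  0.2]
```

Request:
drive_tool(targets=[0.004,-0.002,0.136,0,0,0,0.5,0.004,-0.002,0.136,0,0,0,0.5,0.004,-0.002,0.136,0,0,0,0.5,0.004,-0.002,0.136,0,0,0,0.5,0.004,-0.002,0.136,0,0,0,0.5,0.004,-0.002,0.136,0,0,0,0,0.004,-0.002,0.136,0,0,0,0,0.004,-0.002,0.136,0,0,0,0,0.004,-0.002,0.136,0,0,0,0,0.004,-0.002,0.136,0,0,0,0,0.004,-0.002,0.136,0,0,0,0,0.004,-0.002,0.136,0,0,0,0])

```text
clock: 12.92
eef_pos: [639.9, -252.4, 84.3]
tcp_rot: [-3.139, -0.002, -1.306]
contact_force: [-0.9, 1.1, 8.1]
opening: 0.245
```

Request:
drive_tool(targets=[0,0,-0.11,0,0,0,0,0,0,-0.11,0,0,0,0,0,0,-0.11,0,0,0,0,0,0,-0.11,0,0,0,0,0,0,-0.11,0,0,0,0,0,0,-0.11,0,0,0,0])

```text
clock: 13.42
eef_pos: [638.4, -251.8, 192.1]
tcp_rot: [3.142, 0.0, -1.306]
contact_force: [0.4, -0.7, -1.1]
opening: 0.242
```

```bash
python3 - <<'E'
from held import *
held(80); go(532,-101.3,190,0.01); print(sense()["qpos"])
E
```

```text
end row 163 cols 292 341 tool x of far end 42.13175246531958 y 0.7459541331595557 width 20.868366522123427
strip centre in tool x: 2.131752465319579
move [-0.1729  0.063   0.0014] [ 0.     0.002 -1.316]  at [ 638.  -251.7  191.2] [ 3.140e+00  1.000e-03 -1.306e+00] open 0.241 t 13.4667 F [-0.  -0.4  0. ]
[-3.77906197e-01  5.57765294e-01  1.57975973e+00 -2.78211060e-06
  1.00567556e+00  2.49901870e+00]
```

Request:
drive_tool(targets=[-0.173,0.063,0,0,0,-1.316,0,-0.173,0.063,0,0,0,-1.316,0,-0.173,0.063,0,0,0,-1.316,0,-0.173,0.063,0,0,0,-1.316,0,-0.173,0.063,0,0,0,-1.316,0,-0.173,0.063,0,0,0,-1.316,0,-0.173,0.063,0,0,0,-1.316,0,-0.173,0.063,0,0,0,-1.316,0,-0.173,0.063,0,0,0,-1.316,0,-0.173,0.063,0,0,0,-1.316,0,-0.173,0.063,0,0,0,-1.316,0,-0.173,0.063,0,0,0,-1.316,0])

```text
clock: 14.47
eef_pos: [531.8, -101.3, 190.7]
tcp_rot: [-3.141, 0.003, 0.013]
contact_force: [-0.5, 0.1, 0.6]
opening: 0.245
```

```bash
python3 - <<'E'
from h import *
go(531,-101.3,109,0.01)
E
```

```text
move [-0.0006  0.      0.0817] [-0.001  0.003  0.003]  at [ 531.8 -101.3  190.7] [-3.141e+00  3.000e-03  1.300e-02] open 0.245 t 14.4667 F [-0.5  0.1  0.6]
```

Request:
drive_tool(targets=[-0.001,0,0.06,0,0,0,0,-0.001,0,0.06,0,0,0,0,-0.001,0,0.075,0,0,0,0,-0.001,0,0.082,0,0,0,0,-0.001,0,0.083,0,0,0,0,-0.001,0,0.083,0,0,0,0,-0.001,0,0.083,0,0,0,0])

```text
clock: 15.05
eef_pos: [531.6, -101.5, 108.8]
tcp_rot: [-3.141, 0.001, 0.008]
contact_force: [0.4, 0.3, 0.0]
opening: 0.242
```

Request:
drive_tool(targets=[0,0,0,0,0,0,0.45,0,0,0,0,0,0,0.45,0,0,0,0,0,0,0.45,0,0,0,0,0,0,0.45,0,0,-0.04,0,0,0,0.45,0,0,-0.08,0,0,0,0.45,-0.06,-0.06,-0.13,0,0,0,0.45,-0.06,-0.06,-0.13,0,0,0,0.45,-0.06,-0.06,-0.13,0,0,0,0.45,-0.06,-0.06,-0.13,0,0,0,0.45])

```text
clock: 15.88
eef_pos: [469.8, -40.6, 241.1]
tcp_rot: [-3.141, -0.002, 0.011]
contact_force: [0.6, -0.3, -0.1]
opening: 0.448
```

```bash
python3 - <<'E'
from h import *
f=cam("wrist"); cv2.imwrite("pics/w7.png",f["color"]); print(sense()["eef_pos"],np.round(f["world_from_camera"],2).tolist())
go(439,-393,240,2.971)
E
```

```text
[470.96376017 -41.47488948 240.29810863] [[0.01, -0.96, -0.26, 535.48], [-1.0, -0.01, -0.0, -39.14], [-0.0, 0.26, -0.96, 311.39], [0.0, 0.0, 0.0, 1.0]]
move [-3.590e-02  3.511e-01  3.000e-04] [ 0.004  0.    -2.96 ]  at [471.  -41.5 240.3] [ 3.141e+00 -3.000e-03  1.100e-02] open 0.449 t 15.9333 F [ 0.  -0.4 -1. ]
```

View pics/w7.png

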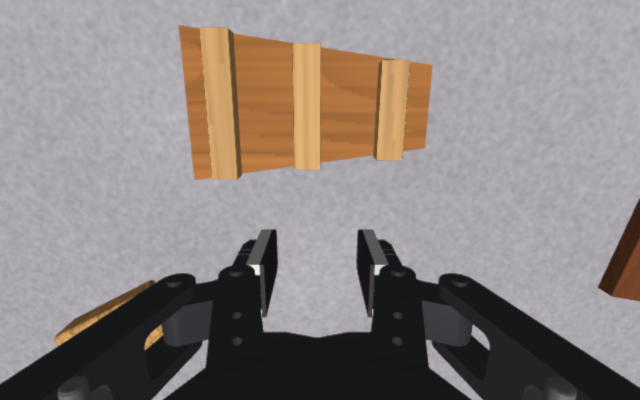

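All three strips sit on their lines (tops around (222,103), (307,105) and (392,110)). Now the board.

Request:
drive_tool(targets=[-0.036,0.35,0,0,0,-1.48,0.9,-0.036,0.35,0,0,0,-1.48,0.9,-0.036,0.35,0,0,0,-1.48,0.9,-0.036,0.35,0,0,0,-1.48,0.9,-0.036,0.35,0,0,0,-1.48,0.9,-0.036,0.35,0,0,0,-1.48,0.9,-0.036,0.35,0,0,0,-1.48,0.9,-0.036,0.35,0,0,0,-1.48,0.9,-0.036,0.35,0,0,0,-1.48,0.9,-0.036,0.35,0,0,0,-1.48,0.9,-0.036,0.35,0,0,0,-1.48,0.9,-0.036,0.35,0,0,0,-1.48,0.9])

```text
clock: 16.93
eef_pos: [438.1, -394.9, 237.6]
tcp_rot: [-3.141, -0.0, 1.412]
contact_force: [-0.9, 0.4, -0.8]
opening: 0.896
```

Request:
drive_tool(targets=[0,0,0,0,0,-1.48,0.9,0,0,0,0,0,-1.48,0.9,0,0,0,0,0,-1.48,0.9,0,0,0,0,0,-1.48,0.9,0,0,0,0,0,-1.48,0.9,0,0,0,0,0,-1.48,0.9,0,0,0,0,0,-1.48,0.9,0,0,0,0,0,-1.48,0.9,0,0,0,0,0,-1.48,0.9,0,0,0,0,0,-1.48,0.9,0,0,0,0,0,-1.48,0.9,0,0,0,0,0,-1.48,0.9])

```text
clock: 17.93
eef_pos: [438.5, -393.5, 237.8]
tcp_rot: [3.141, -0.001, 2.895]
contact_force: [0.8, -0.3, 0.8]
opening: 0.898
```

```bash
python3 - <<'E'
from wm import *
f=cam("wrist"); cv2.imwrite("pics/w8.png",f["color"]); u,v=proj(f,(439,-393,18)); print(u,v)
w=wseg(float(u),float(v),18,lo=(0,60,25),hi=(25,255,255),f=f); c=cv2.minAreaRect(w)[0]; go(*c,78,2.971); print(sense()["qpos"])
E
```

```text
316.915085706513 179.8698958075869
px [270  62] [349 275] c [ 436.8 -396. ] L 199.1 W 59.4 ang 2.972
move [ 0.0009 -0.0028  0.1598] [ 0.    -0.001 -0.07 ]  at [ 438.5 -393.5  237.8] [ 3.141e+00 -1.000e-03  2.901e+00] open 0.898 t 17.9833 F [ 0.1 -0.   0.3]
[-7.33777321e-01  3.68858053e-01  1.77190916e+00 -3.06298874e-04
  1.00167225e+00 -2.06390526e+00]
```

View pics/w8.png

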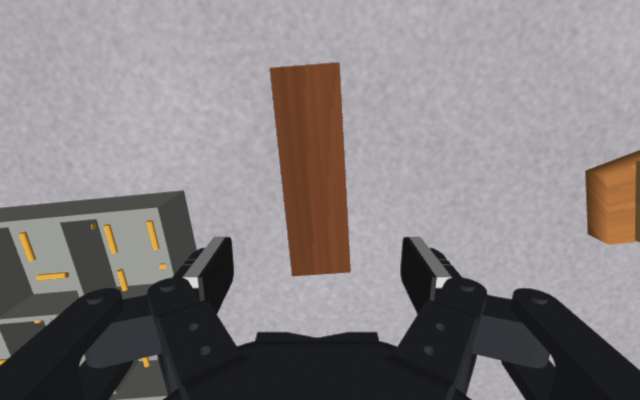

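Request:
drive_tool(targets=[0.001,-0.003,0.08,0,0,-0.07,0.9,0.001,-0.003,0.12,0,0,-0.07,0.9,0.001,-0.003,0.157,0,0,-0.07,0.9,0.001,-0.003,0.157,0,0,-0.07,0.9,0.001,-0.003,0.157,0,0,-0.07,0.9,0.001,-0.003,0.157,0,0,-0.07,0.5,0.001,-0.003,0.157,0,0,-0.07,0.5,0.001,-0.003,0.157,0,0,-0.07,0.5,0.001,-0.003,0.157,0,0,-0.07,0.5,0.001,-0.003,0.157,0,0,-0.07,0.5,0.001,-0.003,0.157,0,0,-0.07,0.5,0.001,-0.003,0.157,0,0,-0.07,0.5], force=50)

```text
clock: 18.98
eef_pos: [437.1, -395.3, 82.9]
tcp_rot: [-3.141, 0.001, 2.959]
contact_force: [-0.3, 0.0, -1.8]
opening: 0.676
```

Request:
drive_tool(targets=[0,0,-0.04,0,0,0,0.5,0,0,-0.08,0,0,0,0.5,0,0,-0.12,0,0,0,0.5,0,0,-0.15,0,0,0,0.5,0,0,-0.15,0,0,0,0.5,0,0,-0.15,0,0,0,0.5,0,0,-0.15,0,0,0,0.5])

```text
clock: 19.57
eef_pos: [436.4, -394.6, 231.5]
tcp_rot: [3.141, -0.001, 2.959]
contact_force: [-0.3, -0.3, -1.3]
opening: 0.674
```

```bash
python3 - <<'E'
from wm import *
f=cam("wrist"); cv2.imwrite("pics/w9.png",f["color"]); 
go(532,-31.5,230,1.581)
E
```

```text
move [-0.0283  0.3743  0.0011] [-0.    -0.003  1.378]  at [ 436.1 -394.4  230.7] [ 3.140e+00 -2.000e-03  2.959e+00] open 0.675 t 19.6167 F [ 0.5 -0.  -2.4]
```

View pics/w9.png

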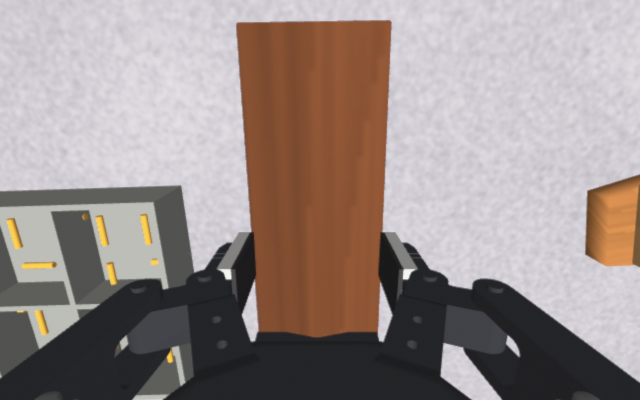

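Request:
drive_tool(targets=[-0.028,0.374,0,0,0,1.378,0.5,-0.028,0.374,0,0,0,1.378,0.5,-0.028,0.374,0,0,0,1.378,0.5,-0.028,0.374,0,0,0,1.378,0.5,-0.028,0.374,0,0,0,1.378,0.5,-0.028,0.374,0,0,0,1.378,0.5,-0.028,0.374,0,0,0,1.378,0.5,-0.028,0.374,0,0,0,1.378,0.5,-0.028,0.374,0,0,0,1.378,0.5,-0.028,0.374,0,0,0,1.378,0.5,-0.028,0.374,0,0,0,1.378,0.5,-0.028,0.374,0,0,0,1.378,0.5])

```text
clock: 20.62
eef_pos: [531.7, -30.3, 230.1]
tcp_rot: [-3.138, -0.0, 1.578]
contact_force: [-0.2, 0.2, -1.7]
opening: 0.675
```

```bash
python3 - <<'E'
from wm import *
f=cam("wrist"); im=f["color"]; cv2.imwrite("pics/w10.png",im); s=sense(); p=s["eef_pos"]; yw=s["tcp_rot"][2]
m=cv2.inRange(cv2.cvtColor(im,cv2.COLOR_BGR2HSV),(0,60,25),(25,255,255)); z=p[2]-82.5+18
t=np.array([np.cos(yw),np.sin(yw)]); n=np.array([np.sin(yw),-np.cos(yw)])
def tl(u,v): e=ray(f,u,v,z)-p[:2]; return np.round([e@t,e@n],1)
v0=int(np.where(m[:,314])[0][0]); print("top row",v0, tl(314,v0))
for v in (v0+8,120,200):
    r=m[v]; 
    a=b=314
    while r[a-1]: a-=1
    while r[b+1]: b+=1
    print(v,a,b,tl(a,v),tl(b,v))
go(532,-31.5,126,1.581)
E
```

```text
top row 22 [98.5 -3.1]
30 237 390 [ 95.5 -32.7] [95.9 26.1]
120 243 388 [ 61.6 -32.2] [62.1 27.6]
200 249 382 [ 27.1 -31.4] [27.6 27.3]
move [-0.0004  0.0009  0.1041] [-0.004 -0.    -0.01 ]  at [531.5 -31.1 230.1] [-3.138 -0.     1.571] open 0.678 t 20.6667 F [-0.1  0.9 -2. ]
```

View pics/w10.png

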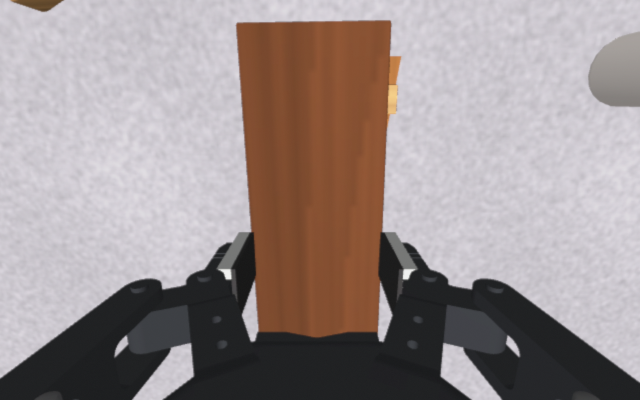

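Request:
drive_tool(targets=[0.001,0,0.04,0,0,0,0.5,0.001,0,0.075,0,0,0,0.5,0.001,0,0.092,0,0,0,0.5,0.001,0,0.1,0,0,0,0.5,0.001,0,0.103,0,0,0,0.5,0.001,0,0.103,0,0,0,0.5,0.001,0,0.103,0,0,0,0.5,0.001,0,0.103,0,0,0,0.5])

```text
clock: 21.33
eef_pos: [533.2, -31.5, 130.2]
tcp_rot: [3.14, 0.0, 1.581]
contact_force: [-0.6, 0.2, -1.2]
opening: 0.671
```

Request:
drive_tool(targets=[0,0,0.001,0,0,0,0.5,0,0,0.001,0,0,0,0.5,0,0,0.002,0,0,0,0.5,0,0,0.002,0,0,0,0.5])

```text
clock: 21.67
eef_pos: [532.4, -31.4, 127.3]
tcp_rot: [3.141, 0.0, 1.581]
contact_force: [0.6, 1.2, -3.1]
opening: 0.674
```

Request:
drive_tool(targets=[0,0,0.001,0,0,0,0.5,0,0,0.002,0,0,0,0.5,0,0,0.002,0,0,0,0.5,0,0,0.002,0,0,0,0.5])

```text
clock: 22.0
eef_pos: [532.5, -31.4, 125.7]
tcp_rot: [3.141, 0.0, 1.581]
contact_force: [-2.1, -0.0, 7.7]
opening: 0.671
```

Contact was felt at 125.7. Now release and rise.

Request:
drive_tool(targets=[0,0,0,0,0,0,0.95,0,0,0,0,0,0,0.95,0,0,0,0,0,0,0.95,0,0,0,0,0,0,0.95,0,0,-0.03,0,0,0,0.95,0,0,-0.07,0,0,0,0.95,0,0,-0.11,0,0,0,0.95,0,0,-0.13,0,0,0,0.95,0,0,-0.13,0,0,0,0.95,0,0,-0.13,0,0,0,0.95])

```text
clock: 22.83
eef_pos: [532.9, -31.4, 256.2]
tcp_rot: [3.139, 0.0, 1.581]
contact_force: [-0.5, 0.2, -0.0]
opening: 0.951
```

```bash
python3 - <<'E'
from wm import *
f=cam("wrist"); cv2.imwrite("pics/w11.png",f["color"]); u,v=proj(f,(532,-31,61)); print(u,v)
w=wseg(float(u),float(v),61,lo=(0,60,25),hi=(25,255,255),f=f)
go(650,200,260,1.581); print(sense()["qpos"])
E
```

```text
316.7300140862351 184.34963162802026
px [244  59] [390 289] c [532.2 -31.8] L 201.9 W 113.5 ang 1.582
move [ 0.2302  0.1202 -0.0052] [ 0.  0. -0.]  at [532.1 -31.4 254.8] [3.141 0.    1.581] open 0.953 t 22.8833 F [-0.4 -0.4 -0.6]
[-6.16771292e-02  2.66064980e-01  1.87782828e+00  2.36667544e-07
  9.97566275e-01 -7.17187592e-02]
```

View pics/w11.png

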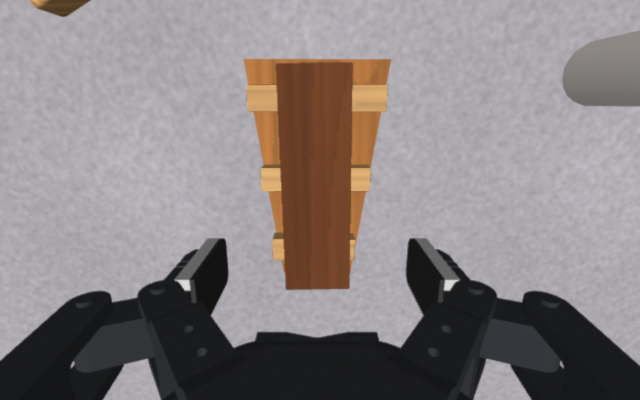

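Request:
drive_tool(targets=[0.288,0.13,0,0,0,0,0.5,0.288,0.13,0,0,0,0,0.5,0.288,0.13,0,0,0,0,0.5,0.288,0.13,0,0,0,0,0.5,0.288,0.13,0,0,0,0,0.5,0.288,0.13,0,0,0,0,0.5,0.288,0.13,0,0,0,0,0.5,0.288,0.13,0,0,0,0,0.5,0.288,0.13,0,0,0,0,0.5,0.288,0.13,0,0,0,0,0.5,0.288,0.13,0,0,0,0,0.5,0.288,0.13,0,0,0,0,0.5])

```text
clock: 23.88
eef_pos: [658.7, 256.5, 253.9]
tcp_rot: [-3.139, 0.001, 1.58]
contact_force: [-0.8, -0.6, 0.2]
opening: 0.497
```

```bash
python3 - <<'E'
from wm import *
f=cam("wrist"); cv2.imwrite("pics/w12.png",f["color"]); s=sense(); print(s["eef_pos"])
for q in [(662,258,74),(662,258,38),(662,258,0)]: print(proj(f,q))
E
```

```text
[658.92388797 256.40133954 254.42184536]
[323.04439174 187.51614517]
[322.4194508  177.45614367]
[321.90239423 169.13281332]
```

View pics/w12.png

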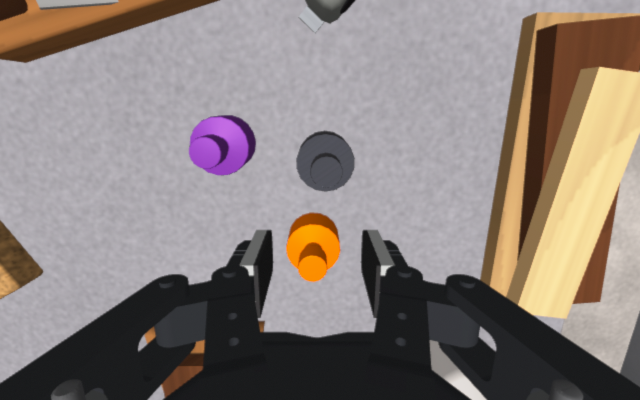

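Dark weight: knob top at about (326,170), body top at about (325,161). Purple is at (222,145) and orange at (313,245).

```bash
python3 - <<'E'
from wm import *
f=cam("wrist"); im=f["color"]; print("knob",ray(f,326,170,74),"body",ray(f,325.5,161,38))
g=cv2.cvtColor(im,cv2.COLOR_BGR2GRAY); m=((g<95)*255).astype(np.uint8); m[:,:285]=0;m[:,365:]=0;m[:120]=0;m[200:]=0
c=max(cv2.findContours(m,cv2.RETR_EXTERNAL,cv2.CHAIN_APPROX_NONE)[0],key=cv2.contourArea); (u,v),r=cv2.minEnclosingCircle(c); print("circle",u,v,r,ray(f,u,v,30))
T=np.array(f["world_from_camera"]); T[:3,3]+=np.array([532.1,-31.4,254.8])-sense()["eef_pos"]; f["world_from_camera"]=T
P=[ray(f,u,v,61) for u,v in [(277,63),(352,63),(349,289),(286,289)]]; print("board",np.round(P,1).tolist(),np.mean(P,0))
for n,u,v in [("medL",261.5,179),("medR",370,179),("longL",247.5,98),("longR",387,98),("shL",273,248),("shR",355,248)]: print(n,ray(f,u,v,43))
go(*ray(f,0,0,0),0)
E
```

```text
knob [664.51423126 272.4131835 ] body [664.96806205 273.27681279]
circle 324.6039733886719 160.57972717285156 29.694217681884766 [664.34238387 272.23943889]
board [[498.6, 65.6], [556.5, 66.1], [561.4, -131.5], [502.4, -132.2]] [529.73469096 -32.9906198 ]
medL [480.10783096 -30.82820374]
medR [578.42179711 -29.82669947]
longL [470.80465297  39.60898519]
longR [589.00586935  40.73976827]
shL [488.70303092 -99.01732896]
shR [567.6736476  -98.16545237]
move [-0.1293 -0.419   0.2552] [-0.001  0.    -0.   ]  at [659.1 256.5 254.8] [-3.141  0.     1.58 ] open 0.501 t 23.9833 F [-0.5  0.4  1. ]
```

Request:
drive_tool(targets=[0.0155,0.006,0.03,0,0,0,0.5,0.0155,0.006,0.06,0,0,0,0.5,0.0155,0.006,0.1,0,0,0,0.5,0.0155,0.006,0.125,0,0,0,0.5,0.0155,0.006,0.125,0,0,0,0.5,0.0155,0.006,0.125,0,0,0,0,0.0155,0.006,0.125,0,0,0,0,0.0155,0.006,0.125,0,0,0,0,0.0155,0.006,0.125,0,0,0,0,0.0155,0.006,0.125,0,0,0,0,0.0155,0.006,0.125,0,0,0,0,0.0155,0.006,0.125,0,0,0,0], force=80)

```text
clock: 24.98
eef_pos: [665.9, 273.6, 131.4]
tcp_rot: [3.14, -0.0, 1.581]
contact_force: [-0.0, -1.1, 2.3]
opening: 0.267
```

Request:
drive_tool(targets=[0,0,-0.01,0,0,0,0,0,0,-0.025,0,0,0,0,0,0,-0.05,0,0,0,0,0,0,-0.08,0,0,0,0,0,0,-0.11,0,0,0,0,0,0,-0.13,0,0,0,0,0,0,-0.13,0,0,0,0,0,0,-0.13,0,0,0,0])

```text
clock: 25.65
eef_pos: [665.7, 273.7, 261.8]
tcp_rot: [3.139, -0.001, 1.581]
contact_force: [-0.0, -0.5, -8.1]
opening: 0.266
```

```bash
python3 - <<'E'
from wm import *
f=cam("wrist"); cv2.imwrite("pics/w13.png",f["color"]); go(532,-33,252,1.581)
E
```

```text
move [-0.305  -0.1358  0.0078] [-0.001  0.    -0.   ]  at [664.8 273.3 259.7] [-3.141  0.     1.581] open 0.265 t 25.7 F [-0.8  1.4 -7.7]
```

View pics/w13.png

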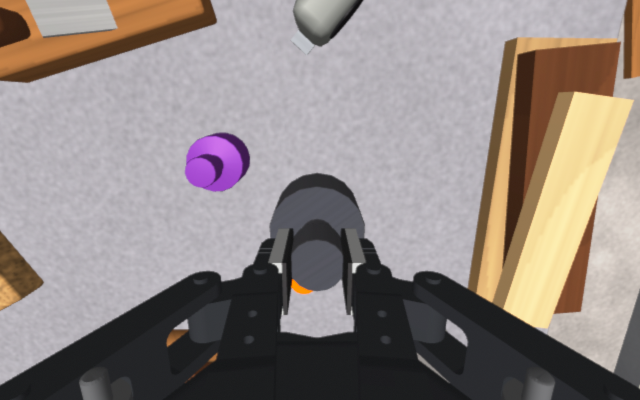

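Request:
drive_tool(targets=[-0.012,-0.005,0,0,0,0,0,-0.035,-0.015,0,0,0,0,0,-0.065,-0.029,0,0,0,0,0,-0.1,-0.045,0,0,0,0,0,-0.135,-0.06,0,0,0,0,0,-0.17,-0.076,0,0,0,0,0,-0.205,-0.091,0,0,0,0,0,-0.24,-0.107,0,0,0,0,0,-0.265,-0.118,0,0,0,0,0,-0.285,-0.127,0,0,0,0,0,-0.299,-0.133,0,0,0,0,0,-0.305,-0.136,0,0,0,0,0])

```text
clock: 26.7
eef_pos: [530.0, -34.9, 258.3]
tcp_rot: [-3.138, 0.0, 1.579]
contact_force: [0.1, -0.1, -6.8]
opening: 0.263
```

Request:
drive_tool(targets=[0,0,0,0,0,0,0,0,0,0,0,0,0,0,0,0,0,0,0,0,0])

```text
clock: 26.95
eef_pos: [532.6, -32.1, 259.6]
tcp_rot: [-3.141, -0.0, 1.581]
contact_force: [-0.4, -0.0, -7.1]
opening: 0.267
```

```bash
python3 - <<'E'
from wm import *
f=cam("wrist"); cv2.imwrite("pics/w14.png",f["color"]); s=sense(); p=s["eef_pos"]
for dz in (131-74,131-38,131): print(proj(f,(p[0],p[1],p[2]-dz)))
u,v=proj(f,(532,-33,61)); print("board mid",u,v)
m=cv2.inRange(cv2.cvtColor(f["color"],cv2.COLOR_BGR2HSV),(0,60,25),(25,255,255))
for row in (60,80): r=np.where(m[row,200:440])[0]+200; print(row,r[:1],r[-1:])
go(532,-33,197,1.581)
E
```

```text
[319.98616308 262.6192339 ]
[319.43652995 230.98337256]
[319.05183185 208.84086453]
board mid 317.8426517599298 184.96538930189297
60 [246] [391]
80 [250] [387]
move [-0.001  -0.0007  0.0628] [-0.    -0.     0.001]  at [532.7 -32.  259.8] [-3.141 -0.     1.582] open 0.266 t 27.0 F [ 0.3  0.1 -7.8]
```

View pics/w14.png

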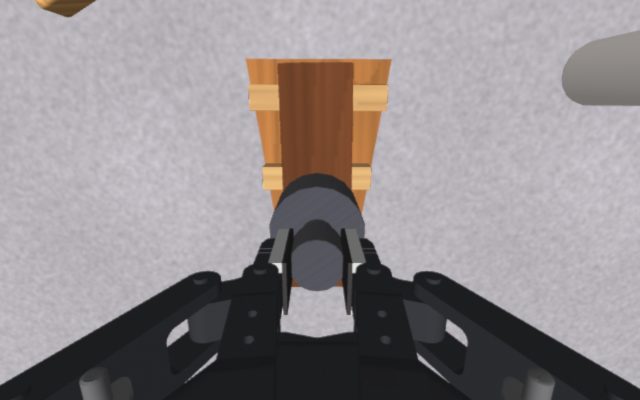

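Request:
drive_tool(targets=[-0.001,0,0.02,0,0,0,0,-0.001,0,0.04,0,0,0,0,-0.001,0,0.052,0,0,0,0,-0.001,0,0.06,0,0,0,0,-0.001,0,0.062,0,0,0,0,-0.001,0,0.062,0,0,0,0,-0.001,0,0.062,0,0,0,0])

```text
clock: 27.58
eef_pos: [533.0, -33.6, 198.7]
tcp_rot: [3.141, 0.0, 1.581]
contact_force: [0.2, 0.3, -7.4]
opening: 0.262
```

Request:
drive_tool(targets=[0,0,0.001,0,0,0,0,0,0,0.002,0,0,0,0,0,0,0.002,0,0,0,0,0,0,0.002,0,0,0,0])

```text
clock: 27.92
eef_pos: [532.5, -33.9, 196.4]
tcp_rot: [3.141, 0.0, 1.581]
contact_force: [0.3, -0.6, -7.5]
opening: 0.262
```

Request:
drive_tool(targets=[0,0,0.001,0,0,0,0,0,0,0.002,0,0,0,0,0,0,0.002,0,0,0,0,0,0,0.002,0,0,0,0])

```text
clock: 28.25
eef_pos: [532.3, -33.9, 194.0]
tcp_rot: [-3.141, -0.0, 1.581]
contact_force: [0.3, -0.0, -6.8]
opening: 0.264
```

Request:
drive_tool(targets=[0,0,0.001,0,0,0,0,0,0,0.002,0,0,0,0,0,0,0.002,0,0,0,0,0,0,0.002,0,0,0,0])

```text
clock: 28.58
eef_pos: [532.6, -33.9, 192.3]
tcp_rot: [3.141, 0.0, 1.581]
contact_force: [0.2, 0.4, -2.4]
opening: 0.266
```

Request:
drive_tool(targets=[0,0,0.001,0,0,0,0,0,0,0.001,0,0,0,0,0,0,0.001,0,0,0,0.5,0,0,0.001,0,0,0,0.5,0,0,0.001,0,0,0,0.5,0,0,0.001,0,0,0,0.5,0,0,0.001,0,0,0,0.5,0,0,-0.03,0,0,0,0.5,0,0,-0.07,0,0,0,0.5,0,0,-0.11,0,0,0,0.5,0,0,-0.11,0,0,0,0.5])

```text
clock: 29.5
eef_pos: [535.6, -34.1, 309.5]
tcp_rot: [3.131, 0.001, 1.581]
contact_force: [1.7, 0.6, 0.8]
opening: 0.5
```

Request:
drive_tool(targets=[0.15,-0.05,0,0,0,0,0.5,0.15,-0.05,0,0,0,0,0.5,0.15,-0.05,0,0,0,0,0.5,0.15,-0.05,0,0,0,0,0.5,0.25,-0.05,0,0,0,0,0.5,0.25,-0.05,0,0,0,0,0.5,0.25,-0.05,0,0,0,0,0.5,0.25,-0.05,0,0,0,0,0.5,0.25,-0.05,0,0,0,0,0.5])

```text
clock: 30.25
eef_pos: [479.6, 216.2, 301.8]
tcp_rot: [-3.141, 0.0, 1.583]
contact_force: [-0.2, -0.7, -0.1]
opening: 0.499
```

```bash
python3 - <<'E'
from h import *
a=cam("top"); b=cam("side"); print(sense()["eef_pos"],sense()["contact_force"])
A=cv2.resize(a["color"][130:260,240:440],None,fx=4,fy=4,interpolation=cv2.INTER_CUBIC); B=b["color"][120:270,220:420]; B=cv2.resize(B,None,fx=2.6,fy=2.6,interpolation=cv2.INTER_CUBIC)
h=min(A.shape[0],B.shape[0]); c=np.hstack([A[:h],B[:h]]); c=cv2.resize(c,(800,int(800*c.shape[0]/c.shape[1]))); cv2.imwrite("pics/fin.png",c); print(c.shape,A.shape,B.shape)
for n,q in [("board c",(532,-35,61)),("weight top",(532,-35,135))]: print(n,proj(a,q),proj(b,q))
E
```

```text
[479.74653577 214.75095071 301.87157382] [-0.66275465 -0.42469249 -0.78117954]
(236, 800, 3) (520, 800, 3) (390, 520, 3)
board c [335.01447287 195.3380851 ] [329.82092658 183.66858816]
weight top [336.23300053 189.72524877] [329.86758203 159.4250662 ]
```

Picture quota is reached, so I'll check numerically.

```bash
python3 - <<'E'
from h import *
f=cam("top"); im=f["color"]; H,S,V=cv2.split(cv2.cvtColor(im,cv2.COLOR_BGR2HSV))
def blob(m,u,v,r,z):
    k=np.zeros(m.shape,np.uint8); k[v-r:v+r,u-r:u+r]=m[v-r:v+r,u-r:u+r]*255
    c=max(cv2.findContours(k,cv2.RETR_EXTERNAL,cv2.CHAIN_APPROX_NONE)[0],key=cv2.contourArea)
    return c,np.array([ray(f,*p[0],z) for p in c],np.float32)
c,w=blob((V<85)&(S<70),336,192,22,99); print("weight px",cv2.boundingRect(c),"body top rect",cv2.minAreaRect(w))
warm=(S>70)&((H<25)|(H>170))
print("median V plank/board/strip", [int(V[int(v),int(u)]) for u,v in (proj(f,(560,62,25)),proj(f,(532,20,61)),proj(f,(580,-35,43)))])
c,w=blob(warm&(V<105),335,196,50,61); r=cv2.minAreaRect(w); print("board",r)
c,w=blob(warm&(V>150),335,196,50,43)
k=(warm&(V>150)).astype(np.uint8); n,l,st,ce=cv2.connectedComponentsWithStats(k[140:255,280:390])
for i in range(1,n):
    if st[i,4]>8: print("strip bit",st[i],np.round(ray(f,ce[i][0]+280,ce[i][1]+140,43),1))
E
python3 m.py | grep -v -e long -e med -e short || true
```

```text
weight px (326, 183, 23, 23) body top rect ((528.736572265625, -38.3427734375), (53.06388854980469, 52.32923889160156), 0.7556390166282654)
median V plank/board/strip [87, 91, 123]
board ((531.7927856445312, -34.727745056152344), (62.85895538330078, 197.8964080810547), 0.7479187846183777)
strip bit [22 34  9 10 75] [578.1  38.7]
strip bit [50 38  9  5 38] [575.4 -31.9]
strip bit [22 69  8 11 75] [487.8  38.8]
strip bit [50 69  9  8 68] [492.  -33.8]
strip bit [78 69  8  5 33] [ 497.3 -102.1]Traceback (most recent call last):
  File "m.py", line 13, in <module>
    for n,u,v,r,z in [("long",232,236,30,18),("med",409,235,28,18),("short",417,160,25,18),("board",475,237,48,18),("plank",335,198,48,25),("plane",156,221,48,30)]: seg(n,u,v,r,z,warm)
                                                                                                                                                                     ~~~^^^^^^^^^^^^^^^^
  File "m.py", line 6, in seg
    cs,_=cv2.findContours(m,cv2.RETR_EXTERNAL,cv2.CHAIN_APPROX_NONE); c=max(cs,key=cv2.contourArea)
                                                                        ~~~^^^^^^^^^^^^^^^^^^^^^^^^
ValueError: max() iterable argument is empty
```

All measured offsets are well inside tolerance, and the weight reads as a circle about 53 mm across at the expected height, so it is upright. Handing in.

```bash
python3 -c "
from rig import sign_off; print(sign_off())"
```

```text
the job is handed in; nothing more can be done
None
```

The stack is built and handed in at about 30 s of the 128 s allowed. The three strips are on their pencil lines, the board lies on top of them, and the steel weight stands on the middle of the board. The gripper has let go and is clear of everything.

Last checks, from the top camera after I let go:
- **Strips:** they lie about 2–3 mm from their pencil lines along the plank.
- **Board:** its centre is about 1 mm from the plank's centre and it runs along the plank to within about 1–2 degrees.
- **Weight:** it is about 4 mm from the board's middle. Its body showed as a 53 mm circle at the expected height, so it is upright. It was lowered until the wrist felt contact, then released.

Some things disagreed or went unchecked:
- **Cameras:** the top and wrist cameras differed by up to about 3 mm, which is inside the tolerances.
- **Final picture:** it could not be viewed because the 16-picture limit was reached, so the last check was numbers only.
- **Untouched items:** I did not re-measure the hand plane, tape measure, jar and bottle. I planned no move close to them, and no contact showed in the force readings I saw.

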